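# Clip the sprung tester onto the bare terminal stud

## Task

Pick up the clip-on tester by squeezing its thumb plate all the way towards its finger plate, so that its sprung hook slides out. Keep it squeezed and lower the tester onto the brown terminal board with the tall bare stud (not the one with a nut, not the short thick stub) standing inside the open hook, then let go so that the hook springs back and clamps the stud, leaving the tester lying flat on the board.

Things in the scene. Friction and masses are not known exactly. Their poses are not given: they have to be found in the camera images.
- probe_mid (a point): Clip-on tester, loose, ~180 g, 66 mm tall; point 33 mm above its flat underside. Own frame: +y to the hook, z up. Black barrel 38 mm wide (x), 22 mm high, y -8 to 55; steel nose, end face at y 65. Upright finger plate on the barrel, front face y 20. Grey thumb plate at the tail, rear face y -44 at rest. Both 34 mm wide; pinch their outer faces from above, pads 46 mm above the underside.
- plunger (a joint): Travel (m) to the tester's +y of the plunger (thumb plate and hook in one piece): 0 at rest, hook drawn in; 0.026 fully squeezed, hook out. Plates over their outer faces: 64 mm at rest (middle at y -12), 38 mm squeezed (middle y 1). Spring: 3 N at rest, 7 N squeezed. Gap between nose and hook crossbar: 2 mm at rest, 28 mm squeezed; about 0.006 with the stud clamped.
- hook_open (a point): Point on the tester at y 79, x 0, 12 mm above its underside: the middle of the gap when fully squeezed, where the stud should stand. The hook is a J of 6 mm steel rod at this height: stem at x +16, crossbar to x -16, lip there turned 4 mm back; 26 mm free inside. The gap is open above and below, so it can be lowered over a stud.
- stud_foot (a point): Foot, on the board's top, of the right stud: bare, brass, round, 8 mm thick, 45 mm tall, fixed; washer 24 mm wide, 3 mm high. Axes as the brown board's (260 x 180 x 12 mm, fixed). In a row along x, 75 mm apart, in any order: this stud, one as tall with a 24 mm nut half-way up, a stub 22 mm thick, 20 mm tall. The board reaches 30 mm to +y, 140 mm to -y, where the tester lies, hook to +y.

How it is judged (in metres and radians):
On the way, in this order (a step that is already met when the one before it is completed fails the run):
1. the plunger is squeezed home, so that the hook is out (value of joint plunger above 0.02 m), for 0.2 s.
2. with the hook still out, the tester is lowered to within 15 mm of the board with the bare stud inside the hook (value of joint plunger above 0.016 m and z of stud_foot in the frame of probe_mid above -0.048 m and y of stud_foot in the frame of probe_mid between 0.065 and 0.093 m and x of stud_foot in the frame of probe_mid between -0.014 and 0.014 m), for 0.1 s.
At the end, for the whole second after the job is handed in: The bare stud is clamped between nose and hook (63 to 77 mm ahead of the tester's middle, within 16 mm of its centre line; plunger sprung back to 3 to 10 mm) and the released tester lies on the board: underside within 10 mm of it, level within 10 degrees (value of joint plunger between 0.003 and 0.01 m and y of stud_foot in the frame of probe_mid between 0.063 and 0.077 m and x of stud_foot in the frame of probe_mid between -0.016 and 0.016 m and z of stud_foot in the frame of probe_mid above -0.043 m and angle between probe_mid's own z axis and vertical below 0.17 rad); the robot touches nothing.
It also fails if it takes over 42 s, if anything falls off the work surface, if the arm or the gripper's body presses on something with over 40 N, if the wrist force passes 120 N, or if a joint passes its speed limit or range.

## Robot

A 6-joint arm with a two-finger parallel gripper is mounted at the origin on the work surface. World frame = base frame: x ahead of the robot, y to its left, z up, the work surface at z = 0. Lengths are in mm, angles in rad, forces in N, time in s.
With the tool pointing down it reaches from about 350 to 775 mm from the base axis. Payload 7.3 kg.
Tool frame: the origin (TCP) lies between the finger pads; the fingertips stand bot.tips_ahead ahead of it and the grasp point (between the pads) lies 6 mm ahead of it (bot.tips_ahead is the distance from the TCP to the fingertips, in mm); z points along the fingers, y is the line along which they close (so a half turn about z gives the same grasp; the last joint's range is limited). The gripper opens to 92 mm and grips with 3 to 60 N. Pads are 19 mm wide; open, the fingers measure 130 mm over their backs; the gripper's body (75 mm by 190 mm) begins 47 mm behind the grasp point.
Start: joints at [1.127, 0.342, 1.524, -0, 1.275, -0.146], TCP at [154.028, 501.914, 251.741] pointing down, gripper open.
Joint ranges: [-2.53, 2.53], [-0.77, 2.02], [0.04, 2.7], [-1, 4.14], [0.28, 2.66], [-3.11, 3.11]. Speed limits (rad/s): [2.57, 2.57, 3.14, 3.14, 3.14, 3.14].

## Interface

Orientations are given as [roll, pitch, yaw] about the fixed x, y, z axes, in that order (R = Rz(yaw) Ry(pitch) Rx(roll)).
In Python, from plant import bot gives the robot as it stands. The module is installed in compiled form; this text tells all that it offers.
- The arm moves only by the tool step_arm, never from a script. Its argument "targets" is one flat list of numbers, 7 for each row, row after row: the opening, from 0 (shut) to 1 (fully open), then the shift along the tool's x, y, z each as a share of 100 mm, from -1 to 1, then the turn, a rotation vector about the tool's x, y, z each as a share of pi/4 rad, from -1 to 1. A call has 1 to 20 rows; each row is the pose to reach, as a shift and turn from the pose commanded when the call began, along the tool's axes at that moment; what a row does not reach only later rows make up. A row lasts 1/8 s, in which the tool goes at most 62.5 mm and 10.7 degrees, less where a joint would pass 70% of its speed; a pose out of reach is approached as far as the arm can. A call with a number of a shift or a turn outside -1 to 1 is refused whole. A call with a gripper value outside its range is refused whole. The fingers move at their own pace and stop on an object; the grip force is fixed at half the most. Time passes only in rows, so rows that repeat a pose let the fingers close. It gives the time, the measured TCP pose, the force, the opening and the grip force at its end, in the units of the state.
- bot.get_obs(): the state, without advancing time (a new reading comes with each control period).
- bot.capture(name): name is "scene" or "top"; returns (picture, depth): 480x640x3 uint8, blue, green, red; 480x640 float32, mm along the optical axis (not along the pixel's ray), 0 where there is no reading.
- bot.camera_info(name): a dict with "fx", "fy", "cx", "cy" (pixels), "k1" (the pictures are not rectified: a ray, as slopes to the right and down, at radius r is drawn at 1 + k1 r^2 times it, then the intrinsics apply), "camera_from_world" (4x4, takes a point from world to camera coordinates). Camera axes: x right, y down, z forward; pixel columns grow to the right and rows downward; lengths in mm; the calibration is good to about 2 mm. A picture is of the moment at which its call begins. camera_info takes no time and is no camera call.
- bot.close_job(): hands the job in; it is judged then, once.
The state is a dict: "time": time; "joint_positions": joint angles; "dq": joint speeds; "tau": joint torques, N m; "tool_pos": TCP position; "tcp_rot": TCP orientation; "contact_force": force on the tool from outside, world axes, zero at the start; "moment": the same for the moment, N m; "grip_width": finger opening in mm; "finger_force": force on a finger pad.
Only numpy, scipy, OpenCV 4.12 (cv2) and the standard library are available. Lean on these libraries where they do the work, as an engineer would, in place of code of your own. Each camera call takes 0.05 s, during which the arm holds its last target. There are 200 camera calls.

## Working session

There is one attempt and no reset: what is moved stays moved. The work goes in short steps, Python scripts to look and compute and a tool call to move; the robot and the scene stay as the last step left them, time stands still between calls to the robot, and variables do not carry over. Pictures are saved under pics/ and viewed, at most 10 in all, crops included, and the job is handed in when it is done.

Besides the shell and the picture viewer there is one more tool, called after ">>>" as a command line: name --argument value ..., lists and objects as JSON in quotes. step_arm: Moves the arm, as the interface text tells. Shift numbers are shares of 100 mm and turn numbers shares of pi/4 rad, none past 1 either way. Its arguments: {"type":"object","properties":{"targets":{"type":"array"}},"required":["targets"]}

```bash
mkdir -p pics
cat > h.py <<'E'
import numpy as np,cv2
from plant import bot
def cap(n,f):
    p,d=bot.capture(n); cv2.imwrite(f'pics/{f}.png',p); np.save(f'pics/{f}.npy',d); return p,d
def cloud(n,d):
    c=bot.camera_info(n); v,u=np.mgrid[0:480,0:640]
    xd=(u-c['cx'])/c['fx']; yd=(v-c['cy'])/c['fy']; x,y=xd.copy(),yd.copy()
    for _ in range(8):
        s=1+c['k1']*(x*x+y*y); x,y=xd/s,yd/s
    P=np.stack([x*d,y*d,d],-1); T=np.array(c['camera_from_world'])
    W=(P-T[:3,3])@T[:3,:3]; W[d==0]=np.nan; return W
E
python3 - <<'E'
from h import *
for n in('top','scene'): cap(n,n+'0')
o=bot.get_obs(); print(o['tool_pos'],o['tcp_rot'],o['time'],bot.tips_ahead,o['grip_width'])
for n in('top','scene'): print(bot.camera_info(n))
E
```

```text
[153.89729939 501.61168818 251.120382  ] [-3.14023912e+00 -1.89298111e-04  2.84376244e+00] 0.1 25.0 92.01539703062483
{'fx': 493.1503344142926, 'fy': 493.1503344142926, 'cx': 312.8712725776836, 'cy': 232.40751329204315, 'k1': -0.11518372485998406, 'camera_from_world': array([[ 1.25344325e-02, -9.99266396e-01,  3.61878258e-02,
        -6.31931566e+01],
       [-9.88501746e-01, -1.78371300e-02, -1.50153707e-01,
         5.54524538e+02],
       [ 1.50689040e-01, -3.38896375e-02, -9.88000155e-01,
         6.57072206e+02],
       [ 0.00000000e+00,  0.00000000e+00,  0.00000000e+00,
         1.00000000e+00]])}
{'fx': 524.3800472265078, 'fy': 524.3800472265078, 'cx': 315.68379222937244, 'cy': 239.99028372745886, 'k1': -0.014681687204854311, 'camera_from_world': array([[-7.22205741e-01,  6.91548520e-01,  1.33982089e-02,
         4.46641233e+02],
       [ 4.73074869e-01,  5.07992859e-01, -7.19821800e-01,
        -1.92177826e+02],
       [-5.04597895e-01, -5.13521081e-01, -6.94029585e-01,
         1.09446547e+03],
       [ 0.00000000e+00,  0.00000000e+00,  0.00000000e+00,
         1.00000000e+00]])}
```

View pics/top0.png

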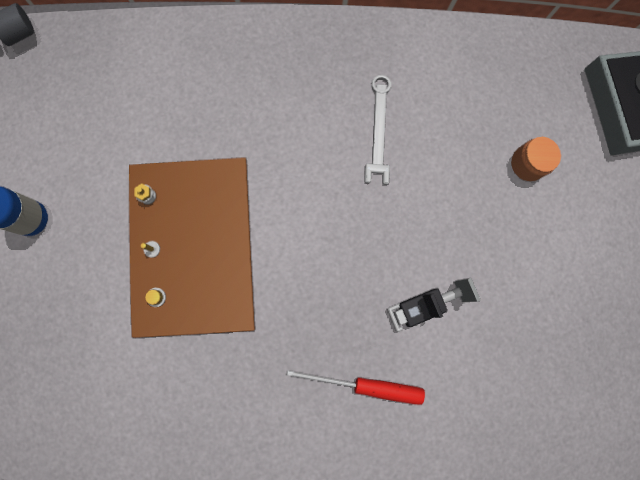

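View pics/scene0.png

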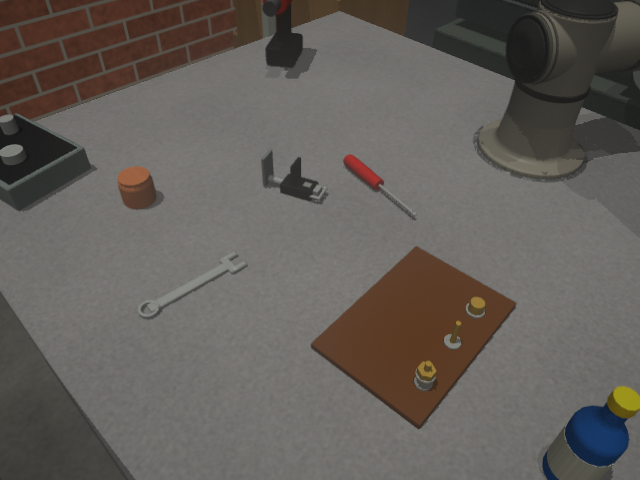

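The top view shows the board at left with its studs at (145,194) nut, (150,248) bare and (155,297) stub. The tester is at (432,307) with its hook towards image left and its thumb plate at (466,290). Next I'll measure both.

```bash
cat > m.py <<'E'
from h import *
def tester(W,p,box):
    # box: xmin,xmax,ymin,ymax world
    m=(W[...,2]>6)&(W[...,0]>box[0])&(W[...,0]<box[1])&(W[...,1]>box[2])&(W[...,1]<box[3])
    return W[m],p[m]
if __name__=='__main__':
    C={}
    for n in('top','scene'):
        d=np.load(f'pics/{n}0.npy'); p=cv2.imread(f'pics/{n}0.png'); W=cloud(n,d); C[n]=W
        hsv=cv2.cvtColor(p,cv2.COLOR_BGR2HSV)
        b=(hsv[...,0]<15)&(hsv[...,1]>130)&(W[...,2]>5)&(W[...,2]<20)&(W[...,1]>100)
        b=cv2.morphologyEx(b.astype(np.uint8),cv2.MORPH_OPEN,np.ones((3,3)))>0
        Q=W[b]; r=cv2.minAreaRect(Q[:,:2].astype(np.float32)); print(n,'board',r,np.median(Q[:,2]))
        print('table z',np.nanmedian(W[...,2]))
        S=W[(W[...,2]>20)&(abs(W[...,0]-r[0][0])<110)&(abs(W[...,1]-r[0][1])<140)]
        lab=None
        S=S[np.argsort(S[:,0])]
        cl=np.split(S,np.where(np.diff(S[:,0])>15)[0]+1)
        for c in cl: print(' stud',len(c),c.mean(0).round(1),c.min(0).round(1),c.max(0).round(1))
    W=C['top']; print('top px tester',W[307,432],W[290,466],W[248,150])
    c=W[307,432]
    for n in C:
        T,_=tester(C[n],cv2.imread(f'pics/{n}0.png'),(c[0]-80,c[0]+80,c[1]-90,c[1]+90))
        for lo,hi in((6,15),(15,28),(28,45),(45,58),(58,75)):
            q=T[(T[:,2]>lo)&(T[:,2]<hi)]
            if len(q)>5: print(n,lo,hi,len(q),cv2.minAreaRect(q[:,:2].astype(np.float32)))
        print(T[:,2].max())
    for n in('top','scene'):
        p=cv2.imread(f'pics/{n}0.png'); 
        x,y=(375,260) if n=='top' else (240,135)
        s=p[y:y+90,x:x+120]; cv2.imwrite(f'pics/c_{n}.png',cv2.resize(s,None,fx=6,fy=6,interpolation=2))
E
python3 m.py
```

```text
top board ((535.7613525390625, 153.28948974609375), (258.15399169921875, 125.53296661376953), 4.822277069091797) 12.524053043503379
table z 0.6735161552423052
 stud 209 [460.7 170.6  31.2] [450.4 161.4  20.6] [472.1 182.4  35.7]
 stud 67 [530.  179.7  46.8] [526.7 176.9  21.1] [534.5 184.9  59. ]
 stud 270 [608.8 190.4  43.4] [598.2 179.1  28.7] [622.5 204.3  59.5]
scene board ((536.4443969726562, 153.39962768554688), (258.3584289550781, 125.42303466796875), 4.260451316833496) 12.898239256761046
table z 0.5989620474502806
 stud 216 [463.6 171.6  30.3] [450.2 160.2  20.2] [472.5 181.6  36.7]
 stud 122 [532.8 181.3  42.2] [526.7 176.8  20.2] [535.9 184.5  58.8]
 stud 375 [613.9 193.4  43.2] [597.4 179.   31.4] [623.5 205.1  59.8]
top px tester [ 451.8270557  -222.00919652   51.8818579 ] [ 476.09391594 -274.38123311   43.97432525] [529.68676379 177.33437991  36.71890782]
top 6 15 172 ((456.2718505859375, -224.2344970703125), (38.2515754699707, 114.18496704101562), 24.53213882446289)
top 15 28 1264 ((455.5836181640625, -226.16664123535156), (38.787864685058594, 115.61278533935547), 22.72
[... 296 characters left out ...]
64013672), (34.63865280151367, 65.00945281982422), 22.403282165527344)
69.22145414983147
scene 6 15 228 ((457.55975341796875, -226.81344604492188), (38.60041809082031, 117.3503189086914), 25.774150848388672)
scene 15 28 654 ((457.1366882324219, -227.0311279296875), (39.623443603515625, 117.03555297851562), 23.74664878845215)
scene 28 45 171 ((466.7210693359375, -250.29522705078125), (35.203758239746094, 64.13665008544922), 21.089256286621094)
scene 45 58 134 ((467.0367431640625, -251.20388793945312), (36.18512725830078, 66.51895904541016), 21.58926773071289)
scene 58 75 144 ((466.8387756347656, -251.09735107421875), (36.286712646484375, 64.54975891113281), 23.5731143951416)
68.33894138141717
```

View pics/c_top.png

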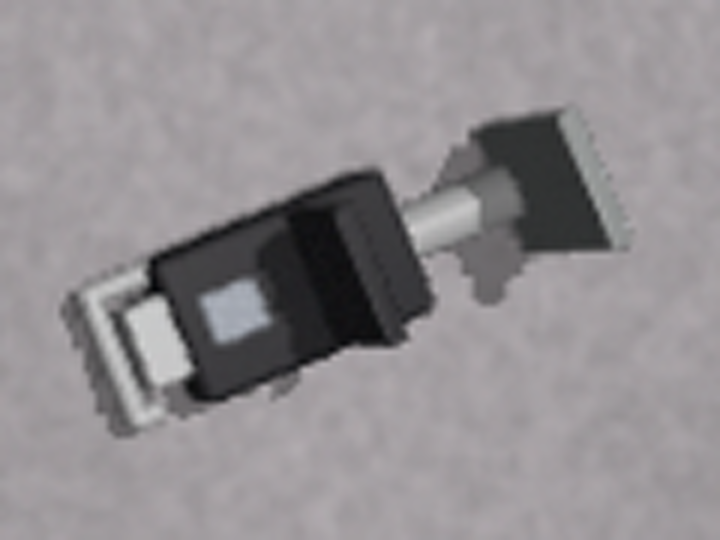

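The crop shows the hook drawn in at bottom left, the finger plate near (370,260) and the thumb plate at right (560,180). The two cameras agree on the tester pose. The stud spacing came out at 70 and 80 mm instead of 75, so I'll check that more closely.

```bash
cat > b.py <<'E'
from h import *
T=[]
for n in('top','scene'):
    p=cv2.imread(f'pics/{n}0.png'); W=cloud(n,np.load(f'pics/{n}0.npy'))
    hsv=cv2.cvtColor(p,cv2.COLOR_BGR2HSV).astype(int)
    b=(hsv[...,0]<15)&(hsv[...,1]>130)&(W[...,2]>7)&(W[...,2]<20)&(W[...,1]>-20)
    Q=W[cv2.morphologyEx(b.astype(np.uint8),cv2.MORPH_OPEN,np.ones((3,3)))>0]
    print(n,cv2.minAreaRect(Q[:,:2].astype(np.float32)))
    w=(hsv[...,1]<60)&(W[...,2]>12)&(W[...,2]<19)&(abs(W[...,1]-182)<30)
    for x in(461,531,611):
        q=W[w&(abs(W[...,0]-x)<25)]; print(' washer',x,len(q),((q.min(0)+q.max(0))/2).round(1),np.ptp(q,0).round(1))
    m=(W[...,2]>20)&(abs(W[...,0]-531)<15)&(abs(W[...,1]-181)<15)
    q=W[m]; q=q[np.argsort(q[:,2])]
    for lo in range(20,60,8):
        k=q[(q[:,2]>=lo)&(q[:,2]<lo+8)]
        if len(k): print('  z',lo,len(k),k.mean(0).round(1),k.min(0).round(1)[:2],k.max(0).round(1)[:2])
    x,y=(110,175) if n=='top' else (400,270)
    T.append(cv2.resize(p[y:y+135,x:x+110],None,fx=3.6,fy=4.4,interpolation=2))
cv2.imwrite('pics/studs.png',np.hstack(T))
E
python3 b.py
```

```text
top ((537.8807373046875, 126.75220489501953), (258.3381042480469, 179.1051025390625), 4.748748302459717)
 washer 461 87 [460.8 169.5  15.5] [26.3 23.1  6.2]
 washer 531 160 [530.9 181.   15.4] [24.1 23.2  5.9]
 washer 611 55 [612.8 194.3  15. ] [27.1 25.4  5.6]
  z 20 8 [529.7 179.3  24.2] [526.8 178.4] [532.9 181.1]
  z 28 5 [528.5 178.9  34.1] [527.  177.8] [532.7 180.7]
  z 36 10 [530.2 178.4  39.2] [526.7 176.9] [534.  181.4]
  z 44 12 [529.5 178.9  47.2] [526.8 176.9] [534.3 183.4]
  z 52 32 [530.5 180.7  56.7] [527.  177.2] [534.5 184.9]
scene ((538.3180541992188, 127.07228088378906), (258.6224060058594, 177.43789672851562), 4.5074334144592285)
 washer 461 83 [463.  170.7  15.7] [23.7 27.6  5.8]
 washer 531 166 [530.8 180.6  15.3] [25.3 23.5  6.1]
 washer 611 132 [610.7 192.   15.2] [23.1 23.3  6.2]
  z 20 20 [533.1 181.3  24.1] [529.7 178. ] [534.9 184.1]
  z 28 24 [532.9 181.3  32.3] [527.5 176.9] [535.1 184.3]
  z 36 21 [533.5 181.5  40.5] [530.9 177.1] [535.5 184.1]
  z 44 20 [533.2 181.7  47.9] [530.8 177.3] [535.  184.5]
  z 52 37 [531.9 180.8  56.1] [526.7 176.8] [535.9 184.5]
```

View pics/studs.png

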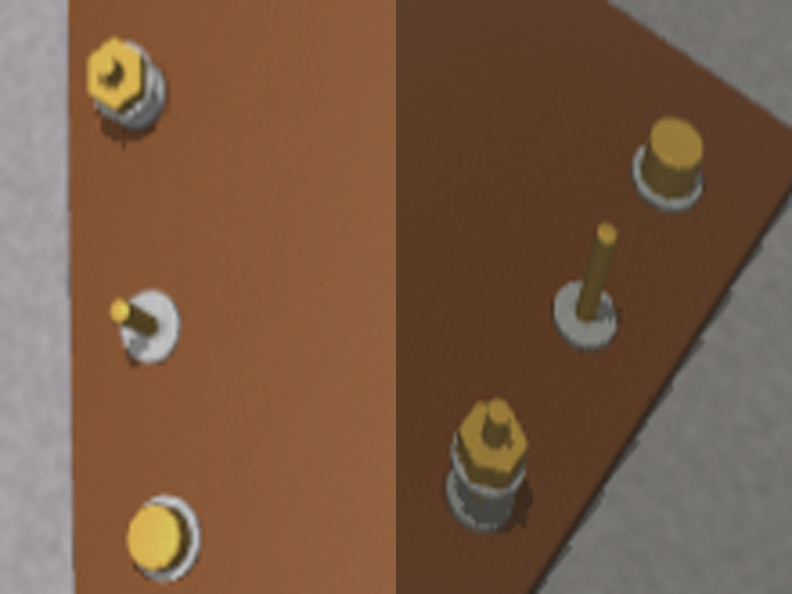

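The left pane (top) and right pane (scene) both show the bare thin stud in the middle, between the nut and the stub. The fitted foot is at about (531, 181). The approach starts now.

```bash
cat > nav.py <<'E'
import sys
from h import *
from scipy.spatial.transform import Rotation as R
def nav(x,y,z,tyaw,half=0):
    "target TCP and tester yaw (deg); prints tool-frame shift (share) and turn share"
    o=bot.get_obs(); M=R.from_euler('xyz',o['tcp_rot']).as_matrix()
    t=np.radians(tyaw); ty=np.array([-np.sin(t),np.cos(t),0]); tz=np.array([0,0,-1.]); G=np.c_[np.cross(ty,tz),ty,tz]
    s=M.T@(np.array([x,y,z])-o['tool_pos'])/100; r=R.from_matrix(M.T@G).as_rotvec()/(np.pi/4)
    print('shift',s.round(3),'turn',r.round(3),'t',o['time'],'pos',np.round(o['tool_pos'],1),'w',round(o['grip_width'],1),'q',np.round(o['joint_positions'],2),'F',np.round(o['contact_force'],1))
nav(*map(float,sys.argv[1:]))
E
for p in "400 300 230" "500 0 200" "466 -250.8 150"; do python3 nav.py $p 22.7; done
```

```text
shift [-2.944 -1.205  0.212] turn [-0.002 -0.001 -0.884] t 0.1 pos [153.9 501.6 251.1] w 92.0 q [ 1.13  0.34  1.52 -0.    1.28 -0.15] F [ 0.6  0.7 -0.5]
shift [-4.781 -3.779  0.515] turn [-0.002 -0.001 -0.884] t 0.1 pos [153.9 501.6 251.1] w 92.0 q [ 1.13  0.34  1.52 -0.    1.28 -0.15] F [ 0.6  0.7 -0.5]
shift [-5.192 -6.276  1.019] turn [-0.002 -0.001 -0.884] t 0.1 pos [153.9 501.6 251.1] w 92.0 q [ 1.13  0.34  1.52 -0.    1.28 -0.15] F [ 0.6  0.7 -0.5]
```

>>> step_arm --targets '[1,-1,-0.9,0.1,0,0,0,1,-1,-0.9,0.1,0,0,0,1,-1,-0.9,0.1,0,0,0]'

```text
time: 0.48
tool_pos: [224.1, 383.9, 241.3]
tcp_rot: [-3.14, -0.0, 2.84]
contact_force: [-1.0, 0.7, 0.3]
grip_width: 91.8
finger_force: 0.0
```

>>> step_arm --targets '[1,-1,-0.9,0.1,0,0,0,1,-1,-0.9,0.1,0,0,0,1,-1,-0.9,0.1,0,0,0]'

```text
time: 0.85
tool_pos: [293.6, 269.2, 231.5]
tcp_rot: [-3.141, -0.0, 2.84]
contact_force: [-1.2, 1.0, 0.0]
grip_width: 91.8
finger_force: 0.0
```

>>> step_arm --targets '[1,-1,-0.9,0.1,0,0,0,1,-1,-0.9,0.1,0,0,0,1,-1,-0.9,0.1,0,0,0]'

```text
time: 1.23
tool_pos: [363.2, 154.3, 221.6]
tcp_rot: [3.141, 0.0, 2.84]
contact_force: [0.3, 0.5, 0.9]
grip_width: 91.8
finger_force: 0.0
```

>>> step_arm --targets '[1,-1,-0.9,0.1,0,0,0,1,-1,-0.9,0.1,0,0,0,1,-1,-0.9,0.1,0,0,0]'

```text
time: 1.6
tool_pos: [432.4, 39.4, 211.4]
tcp_rot: [3.141, 0.0, 2.841]
contact_force: [0.2, 0.6, -0.3]
grip_width: 91.7
finger_force: 0.0
```

>>> step_arm --targets '[1,-1,-0.9,0.1,0,0,0,1,-1,-0.9,0.1,0,0,0,1,-1,-0.9,0.1,0,0,0]'

```text
time: 1.98
tool_pos: [501.5, -75.5, 201.1]
tcp_rot: [3.141, -0.0, 2.842]
contact_force: [-0.8, -0.2, 0.4]
grip_width: 91.5
finger_force: 0.0
```

```bash
python3 nav.py 466 -250.8 120 22.7
```

```text
shift [-0.177 -1.78   0.81 ] turn [ 0.001  0.    -0.885] t 1.975 pos [501.5 -75.5 201.1] w 91.5 q [-0.3   0.36  1.65  0.    1.13 -1.57] F [-0.8 -0.2  0.4]
```

>>> step_arm --targets '[1,-0.18,-1,0.4,0,0,0,1,-0.18,-1,0.4,0,0,0,1,-0.18,-1,0.4,0,0,0]'

```text
time: 2.35
tool_pos: [487.2, -175.4, 160.4]
tcp_rot: [3.14, -0.003, 2.842]
contact_force: [0.0, 0.4, 0.3]
grip_width: 91.5
finger_force: 0.0
```

>>> step_arm --targets '[1,0,-0.78,0.3,0,0,-0.885,1,0,-0.78,0.3,0,0,-0.885,1,0,-0.78,0.3,0,0,-0.885,1,0,-0.78,0.3,0,0,-0.885,1,0,-0.78,0.3,0,0,-0.885,1,0,-0.78,0.3,0,0,-0.885]'

```text
time: 3.1
tool_pos: [465.6, -248.9, 132.1]
tcp_rot: [-3.142, 0.001, -2.745]
contact_force: [-0.3, -0.6, 0.6]
grip_width: 91.8
finger_force: 0.0
```

```bash
python3 nav.py 466 -250.8 52 22.7
```

```text
shift [ 0.004 -0.019  0.801] turn [-0.     0.001 -0.   ] t 3.1 pos [ 465.6 -248.9  132.1] w 91.8 q [-0.64  0.47  1.68  0.    0.99 -2.6 ] F [-0.3 -0.6  0.6]
```

>>> step_arm --targets '[1,0,-0.02,0.5,0,0,0,1,0,-0.02,0.8,0,0,0,1,0,-0.02,0.8,0,0,0,1,0,-0.02,0.8,0,0,0]'

```text
time: 3.6
tool_pos: [466.5, -252.4, 52.8]
tcp_rot: [-3.14, 0.001, -2.745]
contact_force: [0.1, 0.2, 0.2]
grip_width: 92.0
finger_force: 0.0
```

>>> step_arm --targets '[0.7,0,0,0,0,0,0,0.6,0,0,0,0,0,0,0.5,0,0,0,0,0,0,0.3,0,0,0,0,0,0,0.3,0,0,0,0,0,0,0.3,0,0,0,0,0,0,0.3,0,0,0,0,0,0,0.3,0,0,0,0,0,0]'

```text
time: 4.6
tool_pos: [465.4, -251.6, 52.2]
tcp_rot: [3.14, -0.0, -2.744]
contact_force: [-1.1, 4.1, 8.2]
grip_width: 37.2
finger_force: 30.0
```

```bash
python3 nav.py 466 -250.8 52 22.7; python3 -c "
from h import *
p,d=cap('scene','s1'); q,e=cap('top','t1')
cv2.imwrite('pics/v1.png',np.hstack([cv2.resize(p[110:230,220:360],(400,343)),cv2.resize(q[240:360,370:510],(400,343))]))"
```

```text
shift [-0.008  0.005  0.002] turn [ 0.002 -0.     0.001] t 4.6 pos [ 465.4 -251.6   52.2] w 37.2 q [-0.64  0.59  1.75  0.    0.8  -2.61] F [-1.1  4.1  8.2]
```

View pics/v1.png

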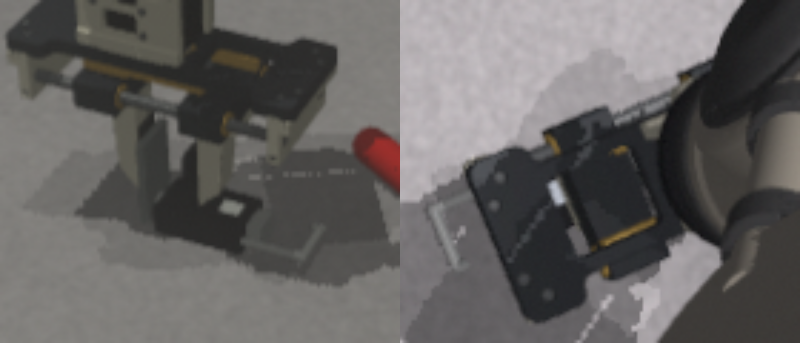

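The hook is out, seen at (310,250) left and (445,235) right, and the width of 37 mm matches a full squeeze. Next is the lift.

>>> step_arm --targets '[0.3,0,0,-0.2,0,0,0,0.3,0,0,-0.5,0,0,0,0.3,0,0,-0.8,0,0,0,0.3,0,0,-1,0,0,0,0.3,0,0,-1,0,0,0]'

```text
time: 5.32
tool_pos: [466.3, -252.7, 152.8]
tcp_rot: [-3.139, 0.002, -2.744]
contact_force: [0.4, -1.1, -2.4]
grip_width: 37.8
finger_force: 30.0
```

```bash
python3 nav.py 537 63 152 4.6
```

```text
shift [-1.873  2.638  0.004] turn [-0.003  0.002  0.404] t 5.325 pos [ 466.3 -252.7  152.8] w 37.8 q [-0.64  0.45  1.65  0.    1.04 -2.61] F [ 0.4 -1.1 -2.4]
```

>>> step_arm --targets '[0.3,-0.3,0.4,0,0,0,0,0.3,-0.62,0.88,0,0,0,0,0.3,-0.62,0.88,0,0,0,0]'

```text
time: 5.7
tool_pos: [488.4, -143.5, 150.3]
tcp_rot: [3.139, -0.002, -2.74]
contact_force: [0.1, -0.7, -1.6]
grip_width: 37.4
finger_force: 30.0
```

>>> step_arm --targets '[0.3,-0.3,0.4,0,0,0,0,0.3,-0.62,0.88,0,0,0,0,0.3,-0.62,0.88,0,0,0,0]'

```text
time: 6.08
tool_pos: [511.8, -39.3, 150.6]
tcp_rot: [3.14, -0.001, -2.74]
contact_force: [-0.4, -0.8, -1.8]
grip_width: 37.3
finger_force: 30.0
```

>>> step_arm --targets '[0.3,-0.2,0.3,0,0,0,0.13,0.3,-0.4,0.6,0,0,0,0.27,0.3,-0.62,0.88,0,0,0,0.404,0.3,-0.62,0.88,0,0,0,0.404,0.3,-0.62,0.88,0,0,0,0.404]'

```text
time: 6.7
tool_pos: [534.8, 61.8, 151.0]
tcp_rot: [-3.141, -0.001, -3.061]
contact_force: [0.9, -0.3, -3.0]
grip_width: 37.4
finger_force: 30.0
```

```bash
python3 nav.py 537.2 103 152 4.6; python3 -c "
from h import *
p,d=cap('scene','s2'); q,e=cap('top','t2')
cv2.imwrite('pics/v2.png',np.hstack([cv2.resize(p[170:410,260:540],(400,343)),cv2.resize(q[150:350,90:323],(400,343))]))"
```

```text
shift [-0.057  0.409 -0.011] turn [-0.001 -0.002  0.   ] t 6.7 pos [534.8  61.8 151. ] w 37.4 q [-0.03  0.47  1.63 -0.    1.05 -1.68] F [ 0.9 -0.3 -3. ]
```

View pics/v2.png

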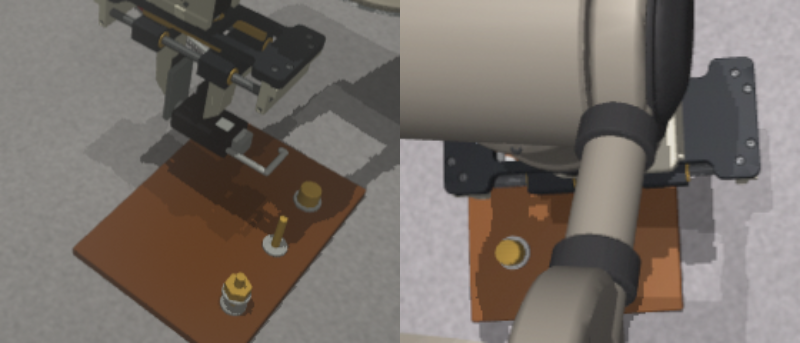

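The scene view shows the tester held level with the open hook at about (265,155), and the stud at (280,230). I'll measure how the tester sits in the grip before lowering.

```bash
cat > g.py <<'E'
import sys
from h import *
f,X,Y,Z,yaw=sys.argv[1],*map(float,sys.argv[2:6])
W=cloud('scene',np.load(f'pics/{f}.npy')); t=np.radians(yaw)
D=W-[X,Y,Z-52]; L=np.stack([D[...,0]*np.cos(t)+D[...,1]*np.sin(t),-D[...,0]*np.sin(t)+D[...,1]*np.cos(t)+1,D[...,2]],-1)
m=(abs(L[...,0])<30)&(L[...,1]>66)&(L[...,1]<110)&(abs(L[...,2]-12)<12); q=L[m]
c=q[(q[:,1]>86)&(abs(q[:,0])<10)]
print('hook',len(q),np.percentile(q,[2,50,98],axis=0).round(1).tolist()); print('crossbar',len(c),np.percentile(c,[3,50,97],axis=0).round(1).tolist())
b=L[(abs(L[...,0])<30)&(L[...,1]>25)&(L[...,1]<60)&(abs(L[...,2]-20)<10)]
b=b[b[:,2]>18]; print('barrel',len(b),np.percentile(b,[2,50,98],axis=0).round(1).tolist())
A=np.c_[b[:,:2],np.ones(len(b))]; print('tilt',np.linalg.lstsq(A,b[:,2],rcond=None)[0].round(3))
E
python3 g.py s2 534.8 61.8 151 4.6
```

```text
hook 219 [[-17.4, 67.3, 11.8], [13.7, 92.8, 15.2], [18.8, 98.0, 17.3]]
crossbar 55 [[-8.7, 92.9, 12.6], [-0.5, 95.8, 15.5], [8.9, 97.9, 17.0]]
barrel 542 [[-17.0, 26.1, 19.1], [2.7, 42.1, 22.7], [18.6, 59.0, 24.7]]
tilt [-0.034 -0.048 24.503]
```

>>> step_arm --targets '[0.3,-0.03,0.2,0,0,0,0,0.3,-0.05,0.41,0,0,0,0,0.3,-0.05,0.41,0,0,0,0,0.3,-0.05,0.41,0.2,0,0,0,0.3,-0.05,0.41,0.3,0,0,0,0.3,-0.05,0.41,0.3,0,0,0]'

```text
time: 7.55
tool_pos: [536.4, 103.6, 121.0]
tcp_rot: [-3.142, -0.002, -3.062]
contact_force: [-0.3, -0.0, -1.7]
grip_width: 37.3
finger_force: 30.0
```

```bash
python3 nav.py 536.7 103 64.5 4.6; python3 -c "
from h import *
p,d=cap('scene','s3')
cv2.imwrite('pics/v3.png',cv2.resize(p[220:400,350:550],(700,600)))"
```

```text
shift [-0.004 -0.006  0.565] turn [-0.    -0.002 -0.001] t 7.55 pos [536.4 103.6 121. ] w 37.3 q [ 0.05  0.52  1.64 -0.    0.99 -1.6 ] F [-0.3 -0.  -1.7]
```

View pics/v3.png

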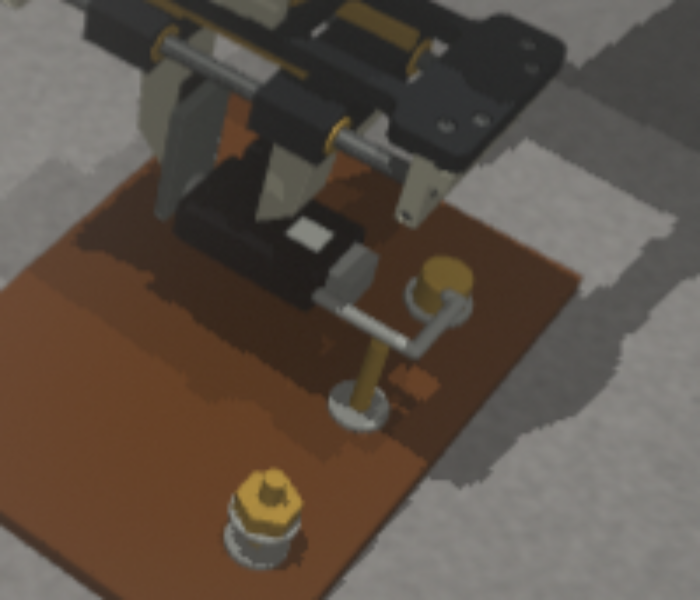

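The stud at (370,370) stands just behind the hook stem and under the gap, consistent with the calculation. Now lowering.

>>> step_arm --targets '[0.3,0,0,0.1,0,0,0,0.3,0,0,0.2,0,0,0,0.3,0,0,0.3,0,0,0,0.3,0,0,0.4,0,0,0,0.3,0,0,0.46,0,0,0,0.3,0,0,0.46,0,0,0]'

```text
time: 8.35
tool_pos: [536.5, 104.4, 75.1]
tcp_rot: [3.141, -0.001, -3.062]
contact_force: [-0.8, 1.1, -2.2]
grip_width: 37.5
finger_force: 30.0
```

```bash
python3 nav.py 536.7 103 64 4.6; python3 -c "
from h import *
p,d=cap('scene','s4')
cv2.imwrite('pics/v4.png',cv2.resize(p[220:400,350:550],(700,600)))"
```

```text
shift [-0.001 -0.014  0.111] turn [ 0.    -0.001 -0.   ] t 8.35 pos [536.5 104.4  75.1] w 37.5 q [ 0.05  0.58  1.68  0.    0.88 -1.6 ] F [-0.8  1.1 -2.2]
```

View pics/v4.png

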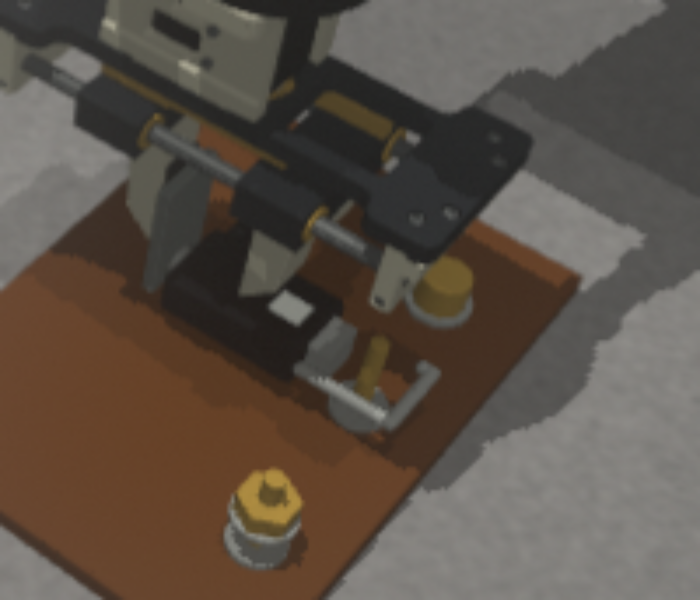

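The stud (370,370) stands inside the open hook. I'll lower the last 11 mm.

>>> step_arm --targets '[0.3,0,-0.01,0.05,0,0,0,0.3,0,-0.01,0.09,0,0,0,0.3,0,-0.01,0.11,0,0,0,0.3,0,-0.01,0.11,0,0,0,0.3,0,-0.01,0.11,0,0,0]'

```text
time: 9.02
tool_pos: [536.9, 103.4, 64.8]
tcp_rot: [3.142, 0.0, -3.062]
contact_force: [0.1, 0.5, -1.2]
grip_width: 37.7
finger_force: 30.0
```

>>> step_arm --targets '[0.45,0,0,0.01,0,0,0,0.5,0,0,0.01,0,0,0,0.55,0,0,0.01,0,0,0,0.6,0,0,0.01,0,0,0,0.65,0,0,0.01,0,0,0,0.7,0,0,0.01,0,0,0,0.76,0,0,0.01,0,0,0,0.76,0,0,0.01,0,0,0,0.76,0,0,0.01,0,0,0]'

```text
time: 10.15
tool_pos: [536.9, 103.5, 63.7]
tcp_rot: [3.141, -0.0, -3.062]
contact_force: [-0.1, -0.5, -0.7]
grip_width: 69.9
finger_force: 0.0
```

```bash
python3 nav.py 536.7 103 64 4.6; python3 -c "
from h import *
p,d=cap('scene','s5')
cv2.imwrite('pics/v5.png',cv2.resize(p[220:400,350:550],(700,600)))"
```

```text
shift [ 0.002 -0.005 -0.003] turn [ 0. -0. -0.] t 10.15 pos [536.9 103.5  63.7] w 69.9 q [ 0.05  0.6   1.69  0.    0.86 -1.6 ] F [-0.1 -0.5 -0.7]
```

View pics/v5.png

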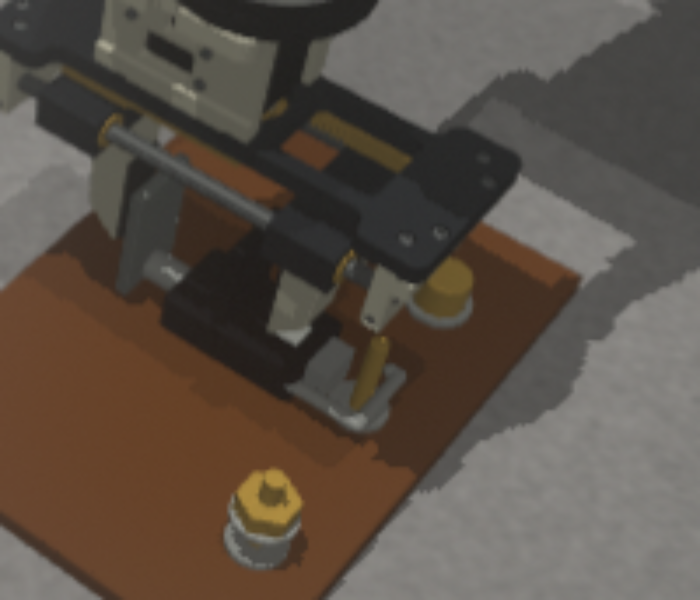

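>>> step_arm --targets '[0.83,0,0,0,0,0,0,0.83,0,0,0,0,0,0,0.83,0,0,-0.1,0,0,0,0.83,0,0,-0.4,0,0,0,0.83,0,0,-0.9,0,0,0,0.83,0,0,-1,0,0,0,0.83,0,0,-1,0,0,0]'

```text
time: 11.08
tool_pos: [537.1, 103.4, 164.5]
tcp_rot: [3.142, 0.002, -3.062]
contact_force: [-0.4, 0.7, -0.8]
grip_width: 76.1
finger_force: 0.0
```

>>> step_arm --targets '[0.83,0,0,-1,0,0,0,0.83,0,0,-1,0,0,0,0.83,0,0,-1,0,0,0]'

```text
time: 11.45
tool_pos: [537.7, 103.4, 265.2]
tcp_rot: [-3.142, 0.004, -3.062]
contact_force: [0.2, 0.7, -0.5]
grip_width: 76.1
finger_force: 0.0
```

```bash
python3 -c "
from h import *
p,d=cap('scene','s6')
cv2.imwrite('pics/v6.png',cv2.resize(p[245:365,370:510],(700,600)))
W=cloud('scene',d); t=np.radians(4.6)
D=W-[531,180.8,12]; L=np.stack([D[...,0]*np.cos(t)+D[...,1]*np.sin(t),-D[...,0]*np.sin(t)+D[...,1]*np.cos(t),D[...,2]],-1)
L=L[(abs(L[...,0])<28)&(L[...,1]>-140)&(L[...,1]<28)]
for lo,hi in((6,18),(18,26),(35,50),(50,62),(62,70)):
  q=L[(L[:,2]>lo)&(L[:,2]<hi)]; print(lo,hi,len(q))
  h,e=np.histogram(q[:,1],np.arange(-140,30,3)); print([(int(a),int(n)) for a,n in zip(e,h) if n>1])
b=L[(L[:,1]<-18)&(L[:,1]>-45)&(L[:,2]>15)&(L[:,2]<30)]
print('tilt',np.linalg.lstsq(np.c_[b[:,:2],np.ones(len(b))],b[:,2],rcond=None)[0].round(3),np.percentile(b,[2,98],axis=0).round(1).tolist())
q=L[L[:,2]>45]; q=q[q[:,1]<-20]; print(cv2.minAreaRect(q[:,:2].astype(np.float32)))"
```

```text
6 18 601
[(-110, 4), (-107, 10), (-104, 37), (-101, 9), (-98, 12), (-95, 12), (-92, 5), (-89, 8), (-86, 3), (-83, 11), (-80, 10), (-77, 12), (-74, 10), (-71, 10), (-68, 11), (-65, 13), (-62, 12), (-59, 11), (-56, 10), (-53, 11), (-50, 8), (-47, 12), (-44, 11), (-41, 11), (-38, 8), (-35, 10), (-32, 12), (-29, 10), (-26, 10), (-23, 24), (-20, 18), (-17, 18), (-14, 39), (-11, 11), (-8, 11), (-5, 16), (-2, 25), (1, 34), (4, 48), (7, 44)]
18 26 1068
[(-110, 3), (-107, 5), (-104, 45), (-101, 11), (-98, 7), (-95, 11), (-92, 9), (-89, 10), (-86, 18), (-83, 40), (-80, 46), (-77, 38), (-74, 32), (-71, 22), (-68, 18), (-65, 9), (-62, 7), (-59, 39), (-56, 45), (-53, 52), (-50, 49), (-47, 49), (-44, 47), (-41, 52), (-38, 51), (-35, 49), (-32, 51), (-29, 53), (-26, 54), (-23, 40), (-20, 29), (-17, 30), (-14, 25), (-5, 3), (-2, 10), (1, 8)]
35 50 252
[(-107, 15), (-104, 88), (-65, 4), (-62, 15), (-59, 78), (-5, 9), (-2, 22), (1, 20)]
50 62 165
[(-110, 3), (-107, 12), (-104, 67), (-65, 2), (-62, 15), (-59, 65)]
62 70 222
[(-110, 13), (-107, 42), (-104, 53), (-65, 15), (-62, 45), (-59, 54)]
tilt [-0.07  -0.086 19.454] [[-17.5, -44.4, 15.9], [19.0, -19.0, 25.5]]
((0.023670196533203125, -80.02973175048828), (119.90455627441406, 55.945289611816406), 89.9907455444336)
```

View pics/v6.png

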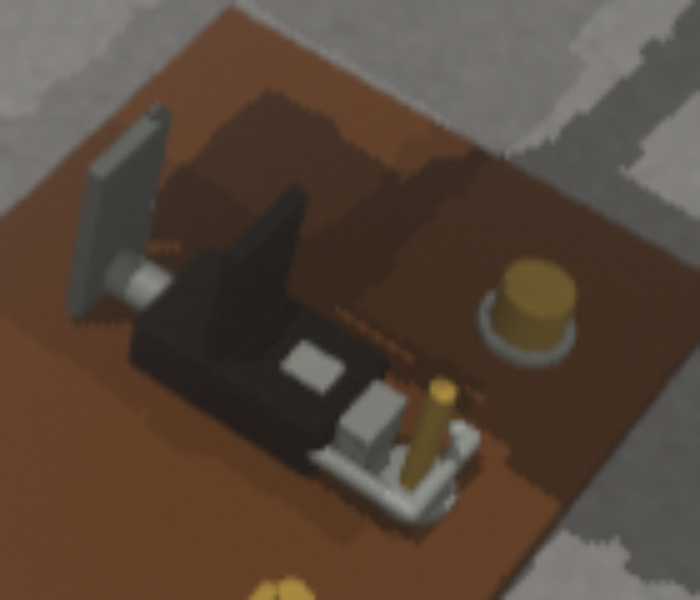

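The tester is level and the stud is inside the hook, but the nose end face at about (385,430) sits ~12 mm behind the stud axis. It has butted against the washer edge, so the hook is only part closed (plunger ~13 mm). I'll re-squeeze, lift ~5 mm so the nose clears the 3 mm washer, move forward a little and release again.

>>> step_arm --targets '[0.83,0,-0.02,1,0,0,0,0.83,0,-0.02,1,0,0,0,0.83,0,-0.02,1,0,0,0]'

```text
time: 11.88
tool_pos: [534.0, 101.2, 159.0]
tcp_rot: [3.141, -0.011, -3.062]
contact_force: [-0.1, -0.2, -0.3]
grip_width: 76.3
finger_force: 0.0
```

>>> step_arm --targets '[0.83,0,0,0.5,0,0,0,0.83,0,0,0.8,0,0,0,0.83,0,0,1,0,0,0,0.83,0,0,1,0,0,0]'

```text
time: 12.38
tool_pos: [536.6, 101.4, 63.1]
tcp_rot: [3.141, -0.002, -3.062]
contact_force: [-0.5, 0.4, 0.4]
grip_width: 76.4
finger_force: 0.0
```

```bash
python3 nav.py 537.4 101.1 64 4.6
```

```text
shift [-0.008 -0.004 -0.009] turn [ 0.    -0.003 -0.   ] t 12.375 pos [536.6 101.4  63.1] w 76.4 q [ 0.05  0.6   1.69  0.    0.86 -1.6 ] F [-0.5  0.4  0.4]
```

Next: squeeze, lift 5 mm and move 6 mm forward.

>>> step_arm --targets '[0.7,0,0,0,0,0,0,0.6,0,0,0,0,0,0,0.5,0,0,0,0,0,0,0.3,0,0,0,0,0,0,0.3,0,0,0,0,0,0,0.3,0,0,0,0,0,0,0.3,0,0,0,0,0,0,0.3,0,0,-0.03,0,0,0,0.3,0,0,-0.05,0,0,0,0.3,0,0,-0.05,0,0,0,0.3,0,0.03,-0.05,0,0,0,0.3,0,0.06,-0.05,0,0,0,0.3,0,0.06,-0.05,0,0,0]'

```text
time: 14.0
tool_pos: [536.5, 107.7, 68.6]
tcp_rot: [3.141, -0.0, -3.061]
contact_force: [0.3, -0.1, -0.9]
grip_width: 37.3
finger_force: 30.0
```

```bash
cat > f.py <<'E'
import sys
from h import *
p,d=cap('scene',sys.argv[1])
W=cloud('scene',d); t=np.radians(4.6)
D=W-[531,180.8,12]; L=np.stack([D[...,0]*np.cos(t)+D[...,1]*np.sin(t),-D[...,0]*np.sin(t)+D[...,1]*np.cos(t),D[...,2]],-1)
L=L[(abs(L[...,0])<26)&(L[...,1]>-140)&(L[...,1]<40)]
q=L[(L[:,2]>6.5)&(L[:,2]<22)&(L[:,1]>-30)]
h,e=np.histogram(q[:,1],np.arange(-30,40,2)); print('front',[(int(a),int(n)) for a,n in zip(e,h) if n])
b=L[(L[:,1]<-22)&(L[:,1]>-48)&(L[:,2]>18)&(L[:,2]<36)&(abs(L[:,0])<14)]
print('tilt',np.linalg.lstsq(np.c_[b[:,:2],np.ones(len(b))],b[:,2],rcond=None)[0].round(3),'top',np.median(b[:,2]))
q=L[(L[:,2]>40)&(L[:,2]<70)&(L[:,1]<-20)]
h,e=np.histogram(q[:,1],np.arange(-130,-20,2)); print('plates',[(int(a),int(n)) for a,n in zip(e,h) if n])
E
python3 f.py s7; python3 nav.py 537.4 101.1 64 4.6
```

```text
front [(-30, 8), (-28, 11), (-26, 9), (-24, 10), (-22, 15), (-20, 13), (-18, 10), (-16, 10), (-14, 14), (-12, 39), (-10, 7), (-8, 6), (-6, 8), (-4, 15), (-2, 17), (0, 15), (2, 21), (4, 5), (6, 9), (8, 9), (10, 5), (12, 8), (14, 11), (16, 12), (18, 33), (20, 33), (22, 40), (24, 1)]
tilt [-1.0000e-03  2.0000e-03  2.7278e+01] top 27.197728836185476
plates [(-112, 6), (-110, 10), (-108, 15), (-106, 23), (-104, 18), (-102, 20), (-100, 21), (-98, 10), (-96, 6), (-94, 15), (-92, 19), (-90, 69), (-88, 94), (-62, 17), (-60, 22), (-58, 27), (-56, 44), (-54, 16), (-52, 22), (-50, 17), (-48, 25), (-46, 20), (-44, 18), (-42, 16), (-40, 50), (-38, 11)]
shift [-0.004 -0.065  0.046] turn [ 0. -0.  0.] t 14.05 pos [536.5 107.6  68.6] w 37.7 q [ 0.06  0.59  1.68  0.    0.87 -1.59] F [-0.2  0.  -1.9]
```

The tester is level and 5 mm up, with the nose at -11 and the crossbar at +18 from the stud. Releasing now.

>>> step_arm --targets '[0.45,0,0,0,0,0,0,0.5,0,0,0,0,0,0,0.55,0,0,0,0,0,0,0.6,0,0,0,0,0,0,0.65,0,0,0,0,0,0,0.7,0,0,0,0,0,0,0.78,0,0,0,0,0,0,0.83,0,0,0,0,0,0,0.83,0,0,0,0,0,0]'

```text
time: 15.18
tool_pos: [536.5, 107.8, 68.7]
tcp_rot: [3.141, 0.0, -3.061]
contact_force: [0.5, 0.6, -0.4]
grip_width: 76.1
finger_force: 0.0
```

```bash
python3 f.py s8; python3 nav.py 537.4 101.1 64 4.6
```

```text
front [(-30, 8), (-28, 11), (-26, 8), (-24, 12), (-22, 8), (-20, 10), (-18, 11), (-16, 21), (-14, 11), (-12, 14), (-10, 16), (-8, 13), (-6, 23), (-4, 17), (-2, 18), (0, 21), (2, 23), (4, 31), (6, 40), (8, 26)]
tilt [1.8000e-02 5.3000e-02 2.7111e+01] top 25.0511466809278
plates [(-130, 10), (-128, 16), (-126, 19), (-124, 17), (-122, 16), (-120, 18), (-118, 19), (-116, 27), (-114, 29), (-112, 7), (-110, 24), (-108, 35), (-106, 110), (-104, 64), (-58, 29), (-56, 33), (-54, 62), (-52, 86), (-38, 6), (-36, 15), (-34, 20), (-32, 19), (-30, 24), (-28, 21), (-26, 22), (-24, 22)]
shift [-0.003 -0.067  0.047] turn [ 0.001  0.    -0.   ] t 15.225 pos [536.5 107.8  68.7] w 76.0 q [ 0.06  0.59  1.68  0.    0.87 -1.59] F [-0.3 -0.2 -0.1]
```

The plate span is now about 59 mm, so the plunger is at about 6 mm with 3° of tilt: clamped. Retreating straight up and checking.

>>> step_arm --targets '[0.86,0,0,0,0,0,0,0.86,0,0,-0.1,0,0,0,0.86,0,0,-0.4,0,0,0,0.86,0,0,-0.9,0,0,0,0.86,0,0,-1,0,0,0,0.86,0,0,-1,0,0,0]'

```text
time: 15.98
tool_pos: [536.7, 107.4, 169.5]
tcp_rot: [3.142, 0.002, -3.062]
contact_force: [1.0, 0.6, -0.2]
grip_width: 78.7
finger_force: 0.0
```

>>> step_arm --targets '[0.86,0,0,-0.6,0,0,0,0.86,0,0,-0.6,0,0,0,0.86,0,0,-0.6,0,0,0,0.86,0,0,-0.6,0,0,0]'

```text
time: 16.48
tool_pos: [535.7, 107.3, 226.8]
tcp_rot: [3.141, -0.004, -3.062]
contact_force: [0.5, -0.8, 0.2]
grip_width: 78.8
finger_force: 0.0
```

```bash
python3 f.py s9; python3 nav.py 537.4 101.1 64 4.6
```

```text
front [(-30, 11), (-28, 12), (-26, 9), (-24, 9), (-22, 10), (-20, 13), (-18, 9), (-16, 24), (-14, 10), (-12, 12), (-10, 16), (-8, 13), (-6, 28), (-4, 16), (-2, 18), (0, 22), (2, 23), (4, 33), (6, 36), (8, 27)]
tilt [-9.0000e-03  7.3000e-02  2.7634e+01] top 25.136969519602005
plates [(-112, 4), (-110, 32), (-108, 45), (-106, 111), (-104, 73), (-60, 1), (-58, 34), (-56, 46), (-54, 87), (-52, 107)]
shift [-0.016 -0.064  1.63 ] turn [ 0.    -0.004 -0.   ] t 16.525 pos [535.8 107.3 227. ] w 79.1 q [ 0.06  0.4   1.5   0.    1.24 -1.59] F [-0.4 -0.5  0.5]
```

```bash
python3 -c "
from plant import bot
print(bot.close_job())"
```

```text
the job is handed in; nothing more can be done
None
```

The job is handed in at 16.5 s with the bare stud clamped between nose and hook, by my camera measurements (plunger about 6 mm, tilt about 4°, gripper clear); it took a second squeeze and release, because the nose first caught on the washer, and no verdict was returned.

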